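Lay the counterweight bar in its rest, heavy end by the stop

ROBOT

A 6-joint arm with a two-finger parallel gripper is mounted at the origin on a cart in front of the work surface, level with it; the furniture and walls round the work are solid. World frame = base frame: x ahead of the robot, y to its left, z up, the work surface at z = 0. Lengths are in m, angles in rad, forces in N, time in s.
With the tool pointing down it reaches from about 0.275 to 0.75 m from the base axis. Payload 10.2 kg.
Tool frame: the origin (TCP) lies on the centre line of the jaws, within the pads' length; the fingertips stand 14 mm ahead of it and the grasp point (between the pads) lies 5 mm behind it (arm.nose_length is the distance from the TCP to the fingertips, in m); z points along the fingers, y is the line along which they close (so a half turn about z gives the same grasp; the last joint's range is limited). The gripper opens to 85 mm and grips with 20 to 120 N. Pads are 22 mm wide; open, the fingers measure 114 mm over their backs; the gripper's body (76 mm by 85 mm) begins 54 mm behind the grasp point. The pads swing forward as they close: fully open they stand 13 mm farther back than shut.
Start: joints at [0.98, 0.313, 1.498, -0, 1.331, -0.223], TCP at [0.189, 0.49, 0.245] pointing down, gripper open.
Joint ranges: [-2.94, 2.94], [-0.97, 2.17], [0.19, 2.56], [-1.23, 4.37], [0.02, 3.11], [-2.88, 2.88]. Speed limits (rad/s): [2.39, 2.39, 3.01, 3.14, 3.14, 3.14].

INTERFACE

Orientations are given as a 3x3 rotation matrix whose columns are the frame's x, y, z axes.
In Python, from station import sensors, snapshot, camera_info, ticket, arm gives the robot as it stands.
- The arm moves only by the tool step_arm, never from a script. Its argument "series" is a list of rows, each a list of 7 numbers: the shift along the tool's x, y, z scaled (see below), then the turn, a rotation vector about the tool's x, y, z scaled (see below), then the closure, from -1 (fully open) to 1 (shut). A call has 1 to 20 rows; each row is the pose to reach, as a shift and turn from the pose commanded when the call began, along the tool's axes at that moment; what a row does not reach only later rows make up. The controller multiplies each number of a shift by 0.8 m and each number of a turn by 45 degrees. A row lasts 1/8 s, in which the tool goes at most 62.5 mm and 10.7 degrees, less where a joint would pass 70% of its speed; a pose out of reach is approached as far as the arm can. A call with a number of a shift or a turn outside -1 to 1 is refused whole. A call with a gripper value outside its range is refused whole. The fingers move at their own pace and stop on an object; "force" is the grip in N (left out, the last holds). Time passes only in rows, so rows that repeat a pose let the fingers close. It gives the time, the measured TCP pose, the force, the opening and the grip force at its end, in the units of the state.
- sensors.get_obs(): the state, without advancing time (a new reading comes with each control period).
- snapshot(name): name is "scene" or "side" or "wrist"; returns the picture (480x640x3 uint8, blue, green, red); there is no depth.
- camera_info(name): a dict with "intrinsics" (3x3 intrinsics, pixels), "R" (3x3) and "t" (3): a world point X has camera coordinates R X + t; the wrist camera has in their place "T_tool_cam" (4x4, takes a point from camera to tool coordinates, whose origin is the TCP and whose axes are the flange's). Camera axes: x right, y down, z forward; pixel columns grow to the right and rows downward; lengths in m; the calibration is good to about 2 mm. A picture is of the moment at which its call begins: read the wrist's pose just before it. camera_info takes no time and is no camera call.
- ticket.hand_in(): hands the job in; it is judged then, once.
The state is a dict: "time": time; "q": joint angles; "dq": joint speeds; "joint_efforts": joint torques, N m; "eef_pos": TCP position; "ee_rot": TCP orientation; "wrist_force": force on the tool from outside, world axes, zero at the start; "torque": the same for the moment, N m; "finger_gap": opening from 0.0 (shut) to 1.0 (fully open); "grip_force": force on a finger pad.
Only numpy, scipy, OpenCV 4.12 (cv2) and the standard library are available. Lean on these libraries where they do the work, as an engineer would, in place of code of your own. Each camera call takes 0.05 s, during which the arm holds its last target. There are 200 camera calls.

TASK

The square steel bar hides a weight in one of its two ends; nothing on the outside shows which. Lift the bar clear by the tab on its middle, see which end sinks, then lay the bar level in the low grey rest, between its cheeks, with the heavy end inside within 3 cm of the rest's end stop and the light end sticking out over the open side, and let go. Laid the wrong way round, it tips out.

Things in the scene. Friction and masses are not known exactly. Their poses are not given: they have to be found in the camera images.
- bar_mid (a point): Centre of the loose bar: square steel section, black plugs at both ends, 240 long x 50 x 50 mm, about 0.7 kg, lying flat. x runs along it, z up. The heavy end is +x or -x at random; the centre of mass lies about 39 mm from the middle towards it. Only lifting tells: hung by the tab, the bar tilts about 0.3 rad, heavy end low.
- bar_tab (a point): Grip point on the dark upright lifting tab on the middle of the bar's top, 80 mm above the bar's centre. The tab is 30 mm wide along the bar (x) and 12 mm thick across it (y: pinch here); its top is 23 mm above this point. It pivots along the bar, to 0.3 rad either way, on a pin 39 mm below this point, between two ears that end 31 mm below this point; a weak spring keeps it upright.
- rest_bed (a point): Centre of the rest's flat bed, at its surface, 60 mm above the trolley; grey steel, fixed. Bed 135 mm long (x), 78 mm wide (y): it carries about half the bar. x points to the end stop, an upright plate with inner face 67.5 mm from this point, top 42 mm above the bed. Cheeks at y = +-39 mm rise 24 mm above the bed, 6 mm thick. The -x end is open; the other half of the bar overhangs there.

How it is judged:
By the outcome, as a careful person would: the job done as asked, in the order asked, and still so for the second after the job is handed in, with the robot touching nothing.
It also fails if it takes over 38 s, if anything falls off the work surface, if the arm or the gripper's body presses on something with over 40 N, if the wrist force passes 120 N, or if a joint passes its speed limit or range.

## Working session

There is one attempt and no reset: what is moved stays moved. The work goes in short steps, Python scripts to look and compute and a tool call to move; the robot and the scene stay as the last step left them, time stands still between calls to the robot, and variables do not carry over. Pictures are saved under pics/ and viewed, at most 10 in all, crops included, and the job is handed in when it is done.

Besides the shell and the picture viewer there is one more tool, called after "Request:" by a JSON object that holds its "api" and its "payload", one argument or row to a line. step_arm: Moves the arm, as the interface text tells. Shifts and turns lie within -1 to 1; 1 stands for 0.8 m of shift or 45 degrees of turn. Its arguments: {"type":"object","properties":{"series":{"type":"array"},"force":{"type":"number"}},"required":["series"]}

```bash
mkdir -p pics; ls
python3 - <<'E'
from station import *
import cv2,numpy as np
o=sensors.get_obs();print(o)
a=snapshot("scene");b=snapshot("side")
cv2.imwrite("pics/s.png",a);cv2.imwrite("pics/d.png",b)
w=snapshot("wrist");cv2.imwrite("pics/w.png",w)
for n in("scene","side","wrist"):print(n,camera_info(n))
E
```

```text
pics
{'time': 0.0, 'q': array([ 9.79614008e-01,  3.13455526e-01,  1.49847786e+00, -3.25870541e-05,
        1.33099016e+00, -2.23407190e-01]), 'dq': array([-2.97632678e-04,  4.04359700e-04,  6.94800536e-05,  8.05686134e-04,
        2.14435378e-04,  1.76592221e-04]), 'joint_efforts': array([ 4.04262273e-04, -4.12271583e+01, -2.59735537e+01, -1.57757595e-04,
        4.34998336e-03, -3.64360812e-05]), 'eef_pos': array([0.18863602, 0.4896688 , 0.24471689]), 'ee_rot': array([[-9.33132281e-01,  3.59532522e-01, -7.15478361e-04],
       [ 3.59533137e-01,  9.33131643e-01, -1.12265425e-03],
       [ 2.64004786e-04, -1.30482310e-03, -9.99999114e-01]]), 'wrist_force': array([ 0.57255743,  0.04323973, -0.08558897]), 'torque': array([ 0.03938467, -0.04630891, -0.02071329]), 'grip_force': 0.0, 'finger_gap': 1.0023162946383173}
scene {'intrinsics': array([[582.70232047,   0.        , 313.19636774],
       [  0.        , 582.70232047, 231.21985162],
       [  0.        ,   0.        ,   1.        ]]), 'R': array([[ 0.90390245, -0.42752025,  0.01366708],
       [-0.24095539, -0.53532967, -0.80954471],

[... 313 characters left out ...]
3 ,  0.01329673],
       [-0.15433562, -0.38070932, -0.91172415],
       [ 0.37234507,  0.8323322 , -0.41058771]]), 't': array([-0.48725123,  0.17655858,  0.90171302])}
wrist {'intrinsics': array([[372.28120279,   0.        , 323.34099006],
       [  0.        , 372.28120279, 240.5029219 ],
       [  0.        ,   0.        ,   1.        ]]), 'T_tool_cam': array([[ 8.94913725e-04, -9.49159341e-01, -3.14794767e-01,
         8.09196996e-02],
       [ 9.99999502e-01,  7.10216260e-04,  7.01424880e-04,
         2.11425001e-04],
       [-4.42191614e-04, -3.14795238e-01,  9.49159503e-01,
        -1.29422089e-01],
       [ 0.00000000e+00,  0.00000000e+00,  0.00000000e+00,
         1.00000000e+00]])}
```

View pics/s.png

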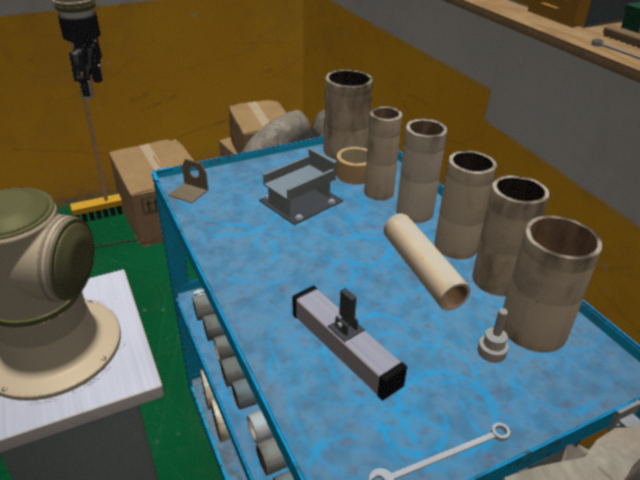

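View pics/d.png

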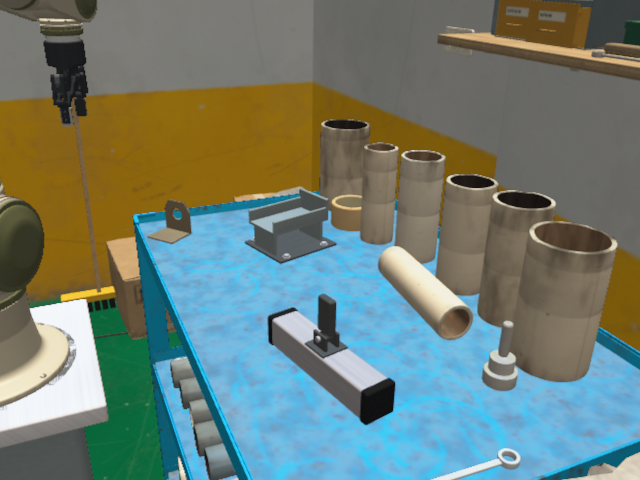

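Scene view: the bar runs from (305,302) to (392,378), with its tab at (347,300). The rest is near (300,185), and its stop plate appears to be at its far right, (321,165). I'll zoom in on both.

Run:
```python
import cv2,numpy as np
a=cv2.imread("pics/s.png");b=cv2.imread("pics/d.png")
r=lambda i,x,y,w,h:cv2.resize(i[y:y+h,x:x+w],(400,300),interpolation=cv2.INTER_CUBIC)
cv2.imwrite("pics/z.png",np.vstack([np.hstack([r(a,250,145,100,75),r(b,240,185,100,75)]),np.hstack([r(a,280,280,140,105),r(b,260,285,160,120)])]))
```

```text
(no output)
```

View pics/z.png

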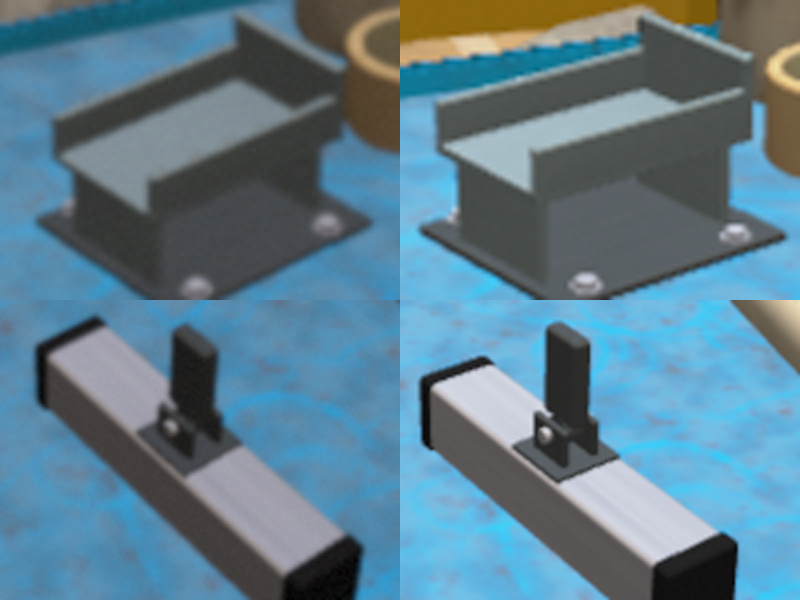

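Rest: the stop is at the upper right, the open end is lower left, and the cheeks are clearly visible. Bar: all four top corners and the tab top are readable. Next I'll cast these pixels onto their known heights.

```bash
cat > h.py <<'E'
import numpy as np
from station import *
def ray(n,uv,z):
    c=camera_info(n);R,t=c["R"],c["t"]
    d=R.T@np.linalg.solve(c["intrinsics"],[uv[0],uv[1],1]);o=-R.T@t
    return o+d*(z-o[2])/d[2]
E
python3 - <<'E'
from h import *
np.set_printoptions(precision=4,suppress=True)
P={"cheekN_open":((150,182),(132,152),.084),"cheekN_stop":((336,97),(345,90),.084),"cheekF_open":((55,120),(37,103),.084),
"stopF":((237,15),(240,15),.102),"stopN":((342,72),(352,57),.102),"bedF":((62,155),(42,147),.06),"bedN":((150,207),(130,190),.06)}
for k,(a,b,z) in P.items():
    print(k,ray("scene",(250+a[0]/4,145+a[1]/4),z),ray("side",(240+b[0]/4,185+b[1]/4),z))
B={"b1":((38,48),(23,80),.05),"b2":((98,18),(88,58),.05),"b3":((285,275),(255,267),.05),"b4":((358,245),(335,237),.05),"tab":((195,35),(168,30),.128)}
for k,(a,b,z) in B.items():
    print(k,ray("scene",(280+a[0]*.35,280+a[1]*.35),z),ray("side",(260+b[0]*.4,285+b[1]*.4),z))
E
```

```text
cheekN_open [0.5115 0.1731 0.084 ] [0.5094 0.1689 0.084 ]
cheekN_stop [0.6441 0.2137 0.084 ] [0.6421 0.2082 0.084 ]
cheekF_open [0.4889 0.2546 0.084 ] [0.4868 0.2498 0.084 ]
stopF [0.6197 0.2953 0.102 ] [0.6166 0.2913 0.102 ]
stopN [0.6451 0.2097 0.102 ] [0.6456 0.2078 0.102 ]
bedF [0.4924 0.2552 0.06  ] [0.4882 0.2481 0.06  ]
bedN [0.5162 0.1849 0.06  ] [0.511  0.1776 0.06  ]
b1 [ 0.4023 -0.1057  0.05  ] [ 0.4014 -0.1102  0.05  ]
b2 [ 0.448  -0.0958  0.05  ] [ 0.4483 -0.1006  0.05  ]
b3 [ 0.4502 -0.3234  0.05  ] [ 0.4486 -0.3281  0.05  ]
b4 [ 0.4969 -0.3221  0.05  ] [ 0.4988 -0.3222  0.05  ]
tab [ 0.4518 -0.2105  0.128 ] [ 0.4505 -0.2137  0.128 ]
```

Request:
{"api": "step_arm", "payload": {
  "series": [
    [-0.62, -0.7, 0.025, 0, 0, 1, -1],
    [-0.62, -0.7, 0.025, 0, 0, 1, -1],
    [-0.62, -0.7, 0.025, 0, 0, 1, -1],
    [-0.62, -0.7, 0.025, 0, 0, 1, -1],
    [-0.62, -0.7, 0.025, 0, 0, 1, -1],
    [-0.62, -0.7, 0.025, 0, 0, 1, -1],
    [-0.62, -0.7, 0.025, 0, 0, 1, -1],
    [-0.62, -0.7, 0.025, 0, 0, 1, -1],
    [-0.62, -0.7, 0.025, 0, 0, 1, -1],
    [-0.62, -0.7, 0.025, 0, 0, 1, -1],
    [-0.62, -0.7, 0.025, 0, 0, 1, -1],
    [-0.62, -0.7, 0.025, 0, 0, 1, -1],
    [-0.62, -0.7, 0.025, 0, 0, 1, -1],
    [-0.62, -0.7, 0.025, 0, 0, 1, -1]
  ]
}}

```text
time: 1.9
eef_pos: [0.4499, -0.2105, 0.225]
ee_rot: [[-0.405, 0.914, -0.001], [0.914, 0.405, 0.001], [0.001, -0.0, -1.0]]
wrist_force: [-1.2, 0.7, 0.8]
finger_gap: 0.992
grip_force: 0.0
```

```bash
cat >> h.py <<'E'
from scipy.spatial.transform import Rotation as Ro
def goal(p,yaw):
    "scaled shift/turn to TCP p, tool down, tool y at heading yaw deg"
    o=sensors.get_obs();R=o["ee_rot"];a=np.radians(yaw);y=np.array([np.cos(a),np.sin(a),0]);z=np.array([0,0,-1.])
    T=np.c_[np.cross(y,z),y,z]
    return np.r_[R.T@(np.array(p)-o["eef_pos"])/.8, Ro.from_matrix(R.T@T).as_rotvec()/(np.pi/4)].round(3)
def wray(uv,z):
    o=sensors.get_obs();c=camera_info("wrist");T=c["T_tool_cam"];R=o["ee_rot"]
    d=R@T[:3,:3]@np.linalg.solve(c["intrinsics"],[uv[0],uv[1],1]);s=o["eef_pos"]+R@T[:3,3]
    return s+d*(z-s[2])/d[2]
E
python3 - <<'E'
from h import *
import cv2
print(goal((.45,-.213,.225),12.2))
cv2.imwrite("pics/w1.png",snapshot("wrist"))
o=sensors.get_obs();print(o["time"],o["eef_pos"],o["ee_rot"])
E
```

```text
[-0.003 -0.001 -0.    -0.001 -0.001  0.26 ]
1.95 [ 0.4499867 -0.2100154  0.2252836] [[-4.06309390e-01  9.13735499e-01 -3.42727605e-04]
 [ 9.13735410e-01  4.06309510e-01  4.27986329e-04]
 [ 5.30319787e-04 -1.39267485e-04 -9.99999850e-01]]
```

View pics/w1.png

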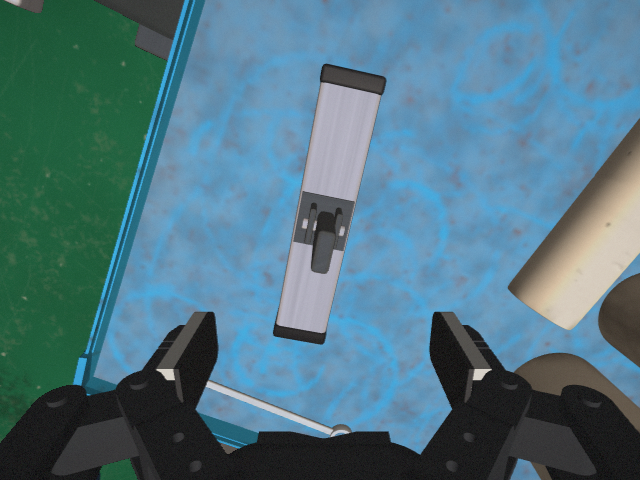

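Wrist view: the bar's top corners are at (323,65), (386,78), (275,335) and (325,343). The tab's top face spans roughly (312–335, 235–272).

Run:
```python
from h import *
c=[wray(u,.05) for u in((323,65),(386,78),(275,332),(325,341))]
for x in c:print(x)
m=sum(c)/4;d=(c[0]+c[1]-c[2]-c[3])/2
print(m,np.linalg.norm(d),np.degrees(np.arctan2(d[1],d[0]))-90, wray((323,252),.128))
yaw=np.degrees(np.arctan2(d[1],d[0]))-90
for z in(.17,.100):print(goal((m[0],m[1],z),yaw))
```

```text
[ 0.4019009 -0.1021792  0.05     ]
[ 0.44888023 -0.09101341  0.05      ]
[ 0.45366755 -0.32916976  0.05      ]
[ 0.50052533 -0.31895537  0.05      ]
[ 0.4512435  -0.21032944  0.05      ] 0.2332689381759721 12.806420161180895 [ 0.45081455 -0.2116616   0.128     ]
[-0.001  0.001  0.069 -0.    -0.001  0.248]
[-0.001  0.001  0.157 -0.    -0.001  0.248]
```

Request:
{"api": "step_arm", "payload": {
  "series": [
    [0, 0.001, 0.04, 0, 0, 0.25, -1],
    [0, 0.001, 0.07, 0, 0, 0.25, -1],
    [0, 0.001, 0.11, 0, 0, 0.25, -1],
    [0, 0.001, 0.14, 0, 0, 0.25, -1],
    [0, 0.001, 0.157, 0, 0, 0.25, -1],
    [0, 0.001, 0.157, 0, 0, 0.25, -1],
    [0, 0.001, 0.157, 0, 0, 0.25, 1],
    [0, 0.001, 0.157, 0, 0, 0.25, 1],
    [0, 0.001, 0.157, 0, 0, 0.25, 1],
    [0, 0.001, 0.157, 0, 0, 0.25, 1],
    [0, 0.001, 0.157, 0, 0, 0.25, 1],
    [0, 0.001, 0.157, 0, 0, 0.25, 1]
  ],
  "force": 100
}}

```text
time: 3.45
eef_pos: [0.4508, -0.2108, 0.1]
ee_rot: [[-0.219, 0.976, -0.0], [0.976, 0.219, -0.0], [-0.0, -0.0, -1.0]]
wrist_force: [-3.8, -0.7, 5.5]
finger_gap: 0.128
grip_force: 97.5
```

Gripped: an opening of 0.128 is about 11 mm, which matches the tab. Now lifting.

Request:
{"api": "step_arm", "payload": {
  "series": [
    [0, 0, -0.02, 0, 0, 0, 1],
    [0, 0, -0.05, 0, 0, 0, 1],
    [0, 0, -0.09, 0, 0, 0, 1],
    [0, 0, -0.13, 0, 0, 0, 1],
    [0, 0, -0.17, 0, 0, 0, 1],
    [0, 0, -0.18, 0, 0, 0, 1],
    [0, 0, -0.18, 0, 0, 0, 1],
    [0, 0, -0.18, 0, 0, 0, 1],
    [0, 0, -0.18, 0, 0, 0, 1]
  ]
}}

```text
time: 4.58
eef_pos: [0.4507, -0.2105, 0.2426]
ee_rot: [[-0.219, 0.976, -0.002], [0.976, 0.219, 0.001], [0.002, -0.001, -1.0]]
wrist_force: [-0.4, 0.1, -6.7]
finger_gap: 0.135
grip_force: 98.1
```

Run:
```python
from h import *
import cv2
cv2.imwrite("pics/d2.png",snapshot("side")[100:460,100:580])
o=sensors.get_obs();print(o["time"],o["eef_pos"],o["torque"],o["wrist_force"])
```

```text
4.625 [ 0.45081337 -0.21054027  0.24288529] [0.16951319 0.01119059 0.03945227] [ 0.65298689 -0.14945349 -6.81981797]
```

View pics/d2.png

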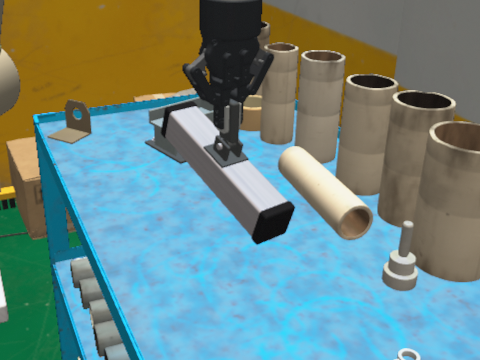

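The near end (heading about −77°) has sunk, at crop (270,225). The wrist torque of +0.17 Nm about x agrees, so that end goes towards the stop. Next I'll check pipe clearance and work out the move.

Run:
```python
from h import *
for u in((365,192),(400,212),(437,248),(473,282)):print(ray("scene",u,0)[:2])
print(goal((.47,-.02,.30),55),goal((.504,.214,.30),107))
```

```text
[0.73185023 0.21468622]
[0.76290069 0.10627544]
[ 0.76146557 -0.04184076]
[ 0.76220619 -0.16214045]
[ 0.227  0.076 -0.071 -0.001 -0.002 -0.941] [ 5.030e-01  1.810e-01 -7.100e-02  0.000e+00 -2.000e-03 -2.096e+00]
```

Request:
{"api": "step_arm", "payload": {
  "series": [
    [0.02, 0.01, -0.04, 0, 0, -0.1, 1],
    [0.06, 0.02, -0.07, 0, 0, -0.25, 1],
    [0.1, 0.04, -0.07, 0, 0, -0.4, 1],
    [0.14, 0.05, -0.07, 0, 0, -0.55, 1],
    [0.18, 0.06, -0.07, 0, 0, -0.7, 1],
    [0.22, 0.08, -0.07, 0, 0, -0.85, 1],
    [0.25, 0.09, -0.07, 0, 0, -0.95, 1],
    [0.26, 0.09, -0.07, 0, 0, -1, 1]
  ]
}}

```text
time: 5.62
eef_pos: [0.4755, 0.0092, 0.2993]
ee_rot: [[-0.847, 0.532, -0.001], [0.532, 0.847, 0.0], [0.001, -0.0, -1.0]]
wrist_force: [-0.8, -0.9, -7.2]
finger_gap: 0.126
grip_force: 98.7
```

Run:
```python
from h import *
print(goal((.504,.214,.30),107))
```

```text
[ 1.060e-01  2.360e-01 -1.000e-03  0.000e+00 -1.000e-03 -1.092e+00]
```

Request:
{"api": "step_arm", "payload": {
  "series": [
    [0.01, 0.02, 0, 0, 0, -0.1, 1],
    [0.03, 0.06, 0, 0, 0, -0.25, 1],
    [0.05, 0.1, 0, 0, 0, -0.4, 1],
    [0.065, 0.14, 0, 0, 0, -0.55, 1],
    [0.08, 0.175, 0, 0, 0, -0.7, 1],
    [0.095, 0.21, 0, 0, 0, -0.85, 1],
    [0.102, 0.228, 0, 0, 0, -0.95, 1],
    [0.106, 0.236, 0, 0, 0, -1, 1]
  ]
}}

```text
time: 6.62
eef_pos: [0.5049, 0.2131, 0.2992]
ee_rot: [[-0.975, -0.221, -0.001], [-0.221, 0.975, -0.001], [0.001, -0.0, -1.0]]
wrist_force: [0.2, 0.1, -6.7]
finger_gap: 0.129
grip_force: 98.8
```

Request:
{"api": "step_arm", "payload": {
  "series": [
    [0, 0, 0, 0, 0, -0.05, 1],
    [0, 0, 0, 0, 0, -0.09, 1],
    [0, 0, 0, 0, 0, -0.09, 1],
    [0, 0, 0, 0, 0, -0.09, 1],
    [0, 0, 0, 0, 0, -0.09, 1]
  ]
}}

```text
time: 7.25
eef_pos: [0.5049, 0.2128, 0.2997]
ee_rot: [[-0.958, -0.287, 0.0], [-0.287, 0.958, -0.0], [-0.0, -0.0, -1.0]]
wrist_force: [0.6, -0.3, -6.6]
finger_gap: 0.129
grip_force: 98.8
```

Run:
```python
from h import *
import cv2
w=snapshot("wrist");s=snapshot("side")[80:320,150:470]
cv2.imwrite("pics/c3.png",w);cv2.imwrite("pics/s3.png",cv2.resize(s,None,fx=2,fy=2))
print(sensors.get_obs()["time"],goal((.504,.214,.30),107))
```

```text
7.35 [ 0.001  0.002 -0.    -0.    -0.    -0.006]
```

View pics/c3.png

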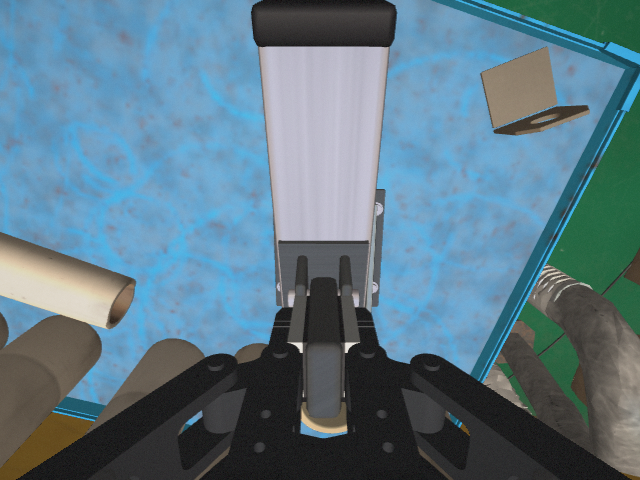

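View pics/s3.png

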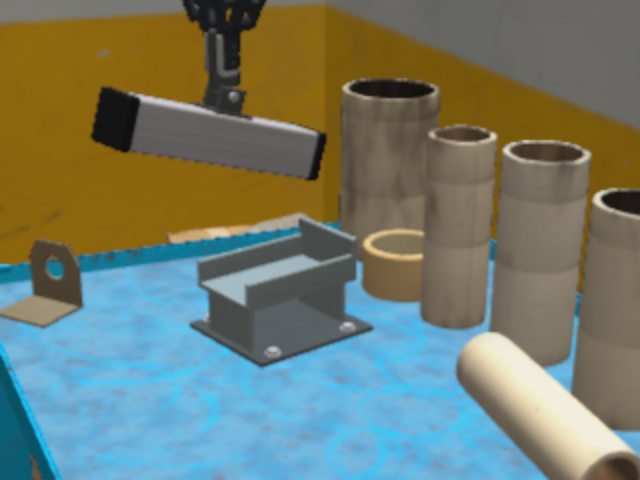

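The light end is raised over the open side and the heavy end is low on the stop side, as wanted. In the wrist view the base plate's open-end corner is at (384,190); the same corner is at (191,325) in the side crop. I'll use it to cross-check the rest's position.

Run:
```python
from h import *
z=.004
print("wrist F-open",wray((384,190),z))
S=[ray("side",(150+a/2,80+b/2),z) for a,b in((191,325),(262,364),(373,326))]
print("side",S); print("scene",ray("scene",(250+38/4,145+218/4),z),ray("scene",(250+372/4,145+222/4),z))
a=np.radians(17);ex=np.array([np.cos(a),np.sin(a),0]);ey=np.array([-ex[1],ex[0],0])
d=S[2]-S[1];print("heading",np.degrees(np.arctan2(d[1],d[0])),"w",np.linalg.norm(S[0]-S[1]),"len",np.linalg.norm(d))
p=sensors.get_obs()["eef_pos"]
for q in(wray((384,190),z),S[0],S[1],S[2],ray("scene",(259.5,199.5),z),ray("scene",(343,200.5),z)):print((q-p)@ex,(q-p)@ey)
```

```text
wrist F-open [0.48374853 0.28005433 0.004     ]
side [array([0.48278323, 0.27180344, 0.004     ]), array([0.51937051, 0.15358568, 0.004     ]), array([0.66246755, 0.19618202, 0.004     ])]
scene [0.48560459 0.28149265 0.004     ] [0.6626719 0.1975527 0.004    ]
heading 16.576926925546456 w 0.12375002507694863 len 0.14930241306856817
-0.0005704871564431651 0.07040291476719801
-0.003905930601709225 0.06279477181714832
-0.0034808690603443143 -0.060954523248445754
0.14581747376496007 -0.06205696495449399
0.0016249985749255764 0.07123572606734047
0.14641364588498737 -0.06080591707256449
```

The estimates agree to a few mm. I'll shift 3 mm towards the stop and 2 mm sideways, and lower, going slowly once the heavy end touches at about z = 0.19.

Request:
{"api": "step_arm", "payload": {
  "series": [
    [-0.004, 0.0025, 0.02, 0, 0, 0, 1],
    [-0.004, 0.0025, 0.05, 0, 0, 0, 1],
    [-0.004, 0.0025, 0.085, 0, 0, 0, 1],
    [-0.004, 0.0025, 0.11, 0, 0, 0, 1],
    [-0.004, 0.0025, 0.125, 0, 0, 0, 1],
    [-0.004, 0.0025, 0.13, 0, 0, 0, 1],
    [-0.004, 0.0025, 0.135, 0, 0, 0, 1],
    [-0.004, 0.0025, 0.14, 0, 0, 0, 1],
    [-0.004, 0.0025, 0.145, 0, 0, 0, 1],
    [-0.004, 0.0025, 0.15, 0, 0, 0, 1]
  ]
}}

```text
time: 8.6
eef_pos: [0.5074, 0.2158, 0.1797]
ee_rot: [[-0.958, -0.288, 0.0], [-0.288, 0.958, 0.0], [-0.0, -0.0, -1.0]]
wrist_force: [-2.7, -0.6, -3.3]
finger_gap: 0.126
grip_force: 99.3
```

Request:
{"api": "step_arm", "payload": {
  "series": [
    [0, 0, 0.005, 0, 0, 0, 1],
    [0, 0, 0.01, 0, 0, 0, 1],
    [0, 0, 0.015, 0, 0, 0, 1],
    [0, 0, 0.019, 0, 0, 0, 1],
    [0, 0, 0.022, 0, 0, 0, 1],
    [0, 0, 0.023, 0, 0, 0, 1],
    [0, 0, 0.023, 0, 0, 0, 1]
  ]
}}

```text
time: 9.48
eef_pos: [0.5075, 0.2158, 0.1613]
ee_rot: [[-0.958, -0.288, 0.0], [-0.288, 0.958, 0.0], [-0.0, -0.0, -1.0]]
wrist_force: [-1.0, 0.4, -3.8]
finger_gap: 0.13
grip_force: 99.3
```

Run:
```python
from h import *
import cv2
b=snapshot("side")[130:280,200:400];a=snapshot("scene")[90:240,210:410]
cv2.imwrite("pics/p.png",np.vstack([cv2.resize(i,(400,300),interpolation=2) for i in(b,a)]))
o=sensors.get_obs();print(o["time"],o["eef_pos"],o["wrist_force"],o["torque"])
```

```text
9.575 [0.50750103 0.21581636 0.16145113] [-1.50552895  0.04722807 -3.77793559] [ 0.00121009  0.18900973 -0.00213044]
```

View pics/p.png

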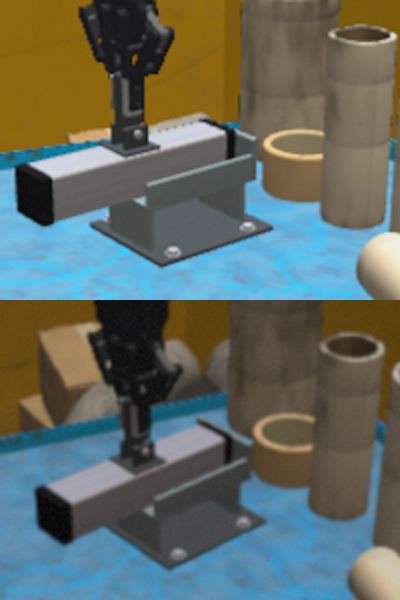

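The bar sits between the cheeks, nearly level, with the heavy end at the stop in both views. The wrist still carries 3.8 N, so I'll lower a little more.

Request:
{"api": "step_arm", "payload": {
  "series": [
    [0, 0, 0.001, 0, 0, 0, 1],
    [0, 0, 0.002, 0, 0, 0, 1],
    [0, 0, 0.003, 0, 0, 0, 1],
    [0, 0, 0.003, 0, 0, 0, 1]
  ]
}}

```text
time: 10.07
eef_pos: [0.5074, 0.2158, 0.159]
ee_rot: [[-0.958, -0.288, 0.0], [-0.288, 0.958, -0.0], [-0.0, -0.0, -1.0]]
wrist_force: [-2.6, -1.4, -1.4]
finger_gap: 0.124
grip_force: 99.7
```

Request:
{"api": "step_arm", "payload": {
  "series": [
    [0, 0, 0.001, 0, 0, 0, 1],
    [0, 0, 0.001, 0, 0, 0, 0.5],
    [0, 0, 0.001, 0, 0, 0, 0],
    [0, 0, 0.001, 0, 0, 0, -1],
    [0, 0, 0.001, 0, 0, 0, -1],
    [0, 0, 0.001, 0, 0, 0, -1],
    [0, 0, -0.02, 0, 0, 0, -1],
    [0, 0, -0.06, 0, 0, 0, -1],
    [0, 0, -0.12, 0, 0, 0, -1],
    [0, 0, -0.18, 0, 0, 0, -1],
    [0, 0, -0.2, 0, 0, 0, -1],
    [0, 0, -0.2, 0, 0, 0, -1],
    [0, 0, -0.2, 0, 0, 0, -1]
  ],
  "force": 20
}}

```text
time: 11.7
eef_pos: [0.5071, 0.2157, 0.3177]
ee_rot: [[-0.958, -0.288, -0.002], [-0.288, 0.958, -0.0], [0.002, 0.0, -1.0]]
wrist_force: [0.0, 0.3, 0.8]
finger_gap: 1.0
grip_force: 0.0
```

Run:
```python
from h import *
import cv2
b=snapshot("side")[130:280,200:400];a=snapshot("scene")[90:240,210:410]
cv2.imwrite("pics/f.png",np.hstack([cv2.resize(i,(400,300),interpolation=2) for i in(b,a)]))
```

```text
(no output)
```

View pics/f.png

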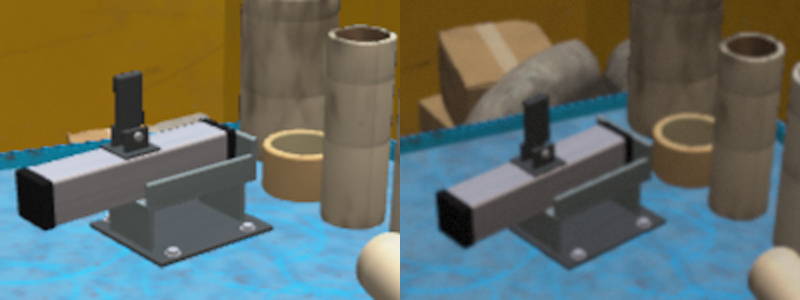

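The bar stays level after release, with its heavy end by the stop. One numeric check of the end gap, using the corner at (236,130) left and (632,128) right.

Run:
```python
from h import *
a=np.radians(16.7);ex=np.array([np.cos(a),np.sin(a),0])
for n,h,l,off,st in(("side",(236,131),(49,180),(200,130),(.6456,.2078,0)),("scene",(233,130),(74,206),(210,90),(.6451,.2097,0))):
    for u in(h,l):
        p=ray(n,(off[0]+u[0]/2,off[1]+u[1]/2),.11);print(n,p,"to stop near top corner",(np.array(st)-p)@ex)
```

```text
side [0.62636732 0.21629071 0.11      ] to stop near top corner 0.015981599566289383
side [0.40923707 0.15639573 0.11      ] to stop near top corner 0.2411652916913512
scene [0.6364887  0.23843407 0.11      ] to stop near top corner -8.937488383506509e-06
scene [0.41594732 0.15950366 0.11      ] to stop near top corner 0.23391203613835687
```

```bash
python3 -c "
from station import *
print(ticket.hand_in())"
```

```text
the job is handed in; nothing more can be done
None
```

I lifted the bar, saw its −y end sink, laid it level in the rest with that heavy end within about 16 mm of the stop, let go and handed it in with the arm clear, at about 12 s of the 38 s allowed.

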